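# Put the sewing notions away by kind

### The arm

A 6-joint arm with a two-finger parallel gripper is mounted at the origin on the work surface. World frame = base frame: x ahead of the robot, y to its left, z up, the work surface at z = 0. Lengths are in mm, angles in rad, forces in N, time in s.
With the tool pointing down it reaches from about 350 to 950 mm from the base axis. Payload 17.4 kg.
Tool frame: the origin (TCP) lies at the very end of the fingers, on their centre line; the grasp point (between the pads) lies 19 mm behind it (env.tcp_to_grasp is the z of the grasp point in the tool frame, in mm); z points along the fingers, y is the line along which they close (so a half turn about z gives the same grasp; the last joint's range is limited). The gripper opens to 93 mm and grips with 3 to 60 N. Pads are 15 mm wide; open, the fingers measure 128 mm over their backs; the gripper's body (75 mm by 188 mm) begins 65 mm behind the grasp point.
Start: joints at [1.207, 0.116, 1.442, -0, 1.584, -0.038], TCP at [216.053, 639.495, 218.646] pointing down, gripper open.
Joint ranges: [-2.83, 2.83], [-0.83, 2.19], [0.07, 2.5], [-1.14, 4.28], [0.01, 3], [-2.97, 2.97]. Speed limits (rad/s): [1.89, 1.89, 2.22, 3.14, 3.14, 3.14].

### API

Orientations are given as [roll, pitch, yaw] about the fixed x, y, z axes, in that order (R = Rz(yaw) Ry(pitch) Rx(roll)).
In Python, from rig import env gives the robot as it stands. The module is installed in compiled form; this text tells all that it offers.
- The arm moves only by the tool step_arm, never from a script. Its argument "motion" is a list of rows, each an object with "delta_pos": the shift along the world's x, y, z in mm, a list of three; "roll": the turn about the world's z in rad; "grip": the finger opening in mm, from 0 to 93. In form: [{"delta_pos": [x, y, z], "roll": roll, "grip": grip}, ...]. A call has 1 to 12 rows; each row shifts and turns the commanded pose from where the row before left it; what a row does not reach is not made up. A row lasts 1/10 s, in which the tool goes at most 50 mm and 8.59 degrees, less where a joint would pass 70% of its speed; a pose out of reach is approached as far as the arm can. A call with a gripper value outside its range is refused whole. The fingers move at their own pace and stop on an object; "force" is the grip in N (left out, the last holds). Time passes only in rows, so rows that do not move let the fingers close. It gives the time, the measured TCP pose, the force, the opening and the grip force at its end, in the units of the state.
- env.sense(): the state, without advancing time (a new reading comes with each control period).
- env.get_image(name): name is "scene" or "top" or "wrist"; returns the picture (400x640x3 uint8, red, green, blue); there is no depth.
- env.camera_params(name): a dict with "fx", "fy", "cx", "cy" (pixels), "dist_coeffs" ([k1, k2, p1, p2, k3] as OpenCV has them; the pictures are not rectified), "camera_from_world" (4x4, takes a point from world to camera coordinates); the wrist camera has in their place "T_tool_cam" (4x4, takes a point from camera to tool coordinates, whose origin is the TCP and whose axes are the flange's). Camera axes: x right, y up, looking along -z (the intrinsics and any distortion apply to the point x, -y, -z); pixel columns grow to the right and rows downward; lengths in mm; the calibration is good to about 2 mm. A picture is of the moment at which its call begins: read the wrist's pose just before it. camera_params takes no time and is no camera call.
- env.sign_off(): hands the job in; it is judged then, once.
The state is a dict: "clock": time; "joint_pos": joint angles; "qd": joint speeds; "tau": joint torques, N m; "tcp_pos": TCP position; "orientation": TCP orientation; "contact_force": force on the tool from outside, world axes, zero at the start; "ft_torque": the same for the moment, N m; "finger_gap": finger opening in mm; "grasp_force": force on a finger pad.
Only numpy, scipy, OpenCV 4.12 (cv2) and the standard library are available. Lean on these libraries where they do the work, as an engineer would, in place of code of your own. Each camera call takes 0.05 s, during which the arm holds its last target. There are 200 camera calls.

### The job

Tidy the sewing table: stand both loose spools of thread on end in the long wooden tray with the spool that is already there, lay both loose bobbins flat in the square metal tin with the bobbin that is already there, and lay the round tape measure flat in the round white dish. Leave the stored spool and the stored bobbin where they are; nothing may lean on a rim or lie on top of another piece.

Things in the scene. Friction and masses are not known exactly. Their poses are not given: they have to be found in the camera images.
- spool_a_center (a point): Loose spool, one of two alike: a wooden reel of dark teal thread standing on end on the table: a cylinder 40 mm in diameter and 50 mm tall with a pale wooden flange at each end; either end may be up. This point is its centre, 25 mm above its underside; z is its axis. 30 to 65 g.
- spool_b_center (a point): The other loose spool, just like the first: a wooden reel of dark teal thread standing on end on the table: a cylinder 40 mm in diameter and 50 mm tall with a pale wooden flange at each end; either end may be up. This point is its centre, 25 mm above its underside; z is its axis. 30 to 65 g.
- bobbin_a_center (a point): Loose bobbin, one of two alike: a flat round steel machine bobbin filled with dark teal thread, lying flat on the table: 28 mm in diameter, 12 mm thick; either face may be up. This point is its centre, 6 mm above its underside; z is its axis. 10 to 21 g.
- bobbin_b_center (a point): The other loose bobbin, just like the first: a flat round steel machine bobbin filled with dark teal thread, lying flat on the table: 28 mm in diameter, 12 mm thick; either face may be up. This point is its centre, 6 mm above its underside; z is its axis. 10 to 21 g.
- tape_measure_center (a point): The loose tape measure, a retractable one: a flat round case of white plastic lying on the table, 52 mm in diameter and 17 mm thick, with a small grey button in the middle of its top and the tape's metal tab at its side. This point is its centre, 8.5 mm above its underside; z is its axis; either face may be up. 40 to 85 g.
- thread_tray: Long open tray of dark wood for spools, fixed to the table; outside 98 mm (its x) by 210 mm (its y) by 20 mm high, walls 4 mm, inner floor 4 mm above the table. Origin: centre of its underside, on the table; z up. One spool already stands somewhere along it.
- bobbin_tin: Open, nearly square tray of bare metal for bobbins, fixed to the table; outside 130 mm (its x) by 150 mm (its y) by 13 mm high, walls 3 mm, inner floor 3 mm above the table. Origin: centre of its underside, on the table; z up. One bobbin already lies in it.
- dish: Round white china dish for the tape measure, empty, fixed to the table; outside 130 mm across at the rim and 16 mm high; its flat inner floor is 4 mm above the table and about 106 mm across, the sides flare outward. Origin: centre of its underside, on the table; z up.
- stored_spool_center (a point): The spool that is already put away, standing in the thread tray; just like the loose ones, 40 mm in diameter and 50 mm tall. This point is its centre, 25 mm above the tray's floor; z up along its axis. It may stand anywhere along the middle line of the tray within 68 mm of the tray's centre.
- stored_bobbin_center (a point): The bobbin that is already put away, lying flat in the bobbin tin; just like the loose ones, 28 mm in diameter and 12 mm thick. This point is its centre, 6 mm above the tin's floor; z up along its axis. It lies somewhere in the middle part of the tin, up to 20 mm (tin's x) and 35 mm (tin's y) from the tin's centre.
Not all that is in view belongs to the job. Leave any green look-alike of the part that bears bobbin_a_center alone.

How it is judged (in metres and radians):
At the end, for the whole second after the job is handed in: Spools upright on the tray floor bobbins flat on the tin floor, tape measure flat on the dish floor, any way up, each within 0.15 rad of true, about 4 mm of the floor, and at rest; stored spool and bobbin not tipped and within 25 mm of where they were (x of spool_a_center in the frame of thread_tray between -0.035 and 0.035 m and y of spool_a_center in the frame of thread_tray between -0.088 and 0.088 m and z of spool_a_center in the frame of thread_tray between 0.025 and 0.033 m and (angle between spool_a_center's own z axis and vertical below 0.15 rad or angle between spool_a_center's own z axis and vertical above 2.99 rad) and linear speed of each of spool_a, bobbin_a, spool_b, bobbin_b, tape_measure below 0.02 m/s and x of bobbin_a_center in the frame of bobbin_tin between -0.055 and 0.055 m and y of bobbin_a_center in the frame of bobbin_tin between -0.065 and 0.065 m and z of bobbin_a_center in the frame of bobbin_tin between 0.006 and 0.013 m and (angle between bobbin_a_center's own z axis and vertical below 0.15 rad or angle between bobbin_a_center's own z axis and vertical above 2.99 rad) and x of spool_b_center in the frame of thread_tray between -0.035 and 0.035 m and y of spool_b_center in the frame of thread_tray between -0.088 and 0.088 m and z of spool_b_center in the frame of thread_tray between 0.025 and 0.033 m and (angle between spool_b_center's own z axis and vertical below 0.15 rad or angle between spool_b_center's own z axis and vertical above 2.99 rad) and x of bobbin_b_center in the frame of bobbin_tin between -0.055 and 0.055 m and y of bobbin_b_center in the frame of bobbin_tin between -0.065 and 0.065 m and z of bobbin_b_center in the frame of bobbin_tin between 0.006 and 0.013 m and (angle between bobbin_b_center's own z axis and vertical below 0.15 rad or angle between bobbin_b_center's own z axis and vertical above 2.99 rad) and horizontal distance between tape_measure_center and dish below 0.042 m and z of tape_measure_center in the frame of dish below 0.0165 m and (angle between tape_measure_center's own z axis and vertical below 0.15 rad or angle between tape_measure_center's own z axis and vertical above 2.99 rad) and distance of each of stored_spool_center, stored_bobbin_center from where it was at the start of the episode below 0.025 m and angle between each of stored_spool_center, stored_bobbin_center's own z axis and vertical below 0.15 rad); the robot touches nothing.
It fails at once if the spool or the bobbin that was already put away is shifted by more than 25 mm or tipped over (distance of any of stored_spool_center, stored_bobbin_center from where it was at the start of the episode above 0.025 m or angle between any of stored_spool_center, stored_bobbin_center's own z axis and vertical above 0.5 rad).
It also fails if it takes over 128 s, if anything falls off the work surface, if the arm or the gripper's body presses on something with over 40 N, if the wrist force passes 120 N, or if a joint passes its speed limit or range.

## Working session

There is one attempt and no reset: what is moved stays moved. The work goes in short steps, Python scripts to look and compute and a tool call to move; the robot and the scene stay as the last step left them, time stands still between calls to the robot, and variables do not carry over. Pictures are saved under pics/ and viewed, at most 14 in all, crops included, and the job is handed in when it is done.

Besides the shell and the picture viewer there is one more tool, called as name(argument=value, ...), one argument or row to a line, values as JSON. step_arm: Moves the arm, as the interface text tells. Its arguments: {"type":"object","properties":{"motion":{"type":"array"},"force":{"type":"number"}},"required":["motion"]}

```bash
mkdir -p pics; cat > h.py <<'E'
import numpy as np, cv2
from rig import env
def ray(name,px,st=None):
    p=env.camera_params(name)
    K=np.array([[p['fx'],0,p['cx']],[0,p['fy'],p['cy']],[0,0,1]])
    u=cv2.undistortPoints(np.array(px,float).reshape(-1,1,2),K,np.array(p['dist_coeffs'])).reshape(-1,2)
    d=np.c_[u[:,0],-u[:,1],-np.ones(len(u))]
    if name=='wrist':
        from scipy.spatial.transform import Rotation as R
        T=np.eye(4);T[:3,:3]=R.from_euler('xyz',st['orientation']).as_matrix();T[:3,3]=st['tcp_pos']
        M=T@np.array(p['T_tool_cam'])
    else: M=np.linalg.inv(np.array(p['camera_from_world']))
    return M[:3,3],d@M[:3,:3].T
def at(name,px,z,st=None):
    o,d=ray(name,px,st); return o+d*((z-o[2])/d[:,2])[:,None]
def snap(name,f):
    im=env.get_image(name); cv2.imwrite('pics/'+f,im[:,:,::-1]); return im
E
python3 - <<'E'
from h import *
for n in('top','scene'):
    snap(n,n+'0.png'); p=env.camera_params(n); print(n,np.linalg.inv(np.array(p['camera_from_world'])).round(2).tolist(),p['fx'])
print(env.camera_params('wrist')); print(env.sense())
E
```

```text
top [[0.11, 0.97, -0.2, 326.45], [-0.99, 0.1, -0.02, 3.54], [0.0, 0.2, 0.98, 913.62], [0.0, 0.0, 0.0, 1.0]] 421.31171528257346
scene [[0.57, -0.51, 0.64, 1096.12], [0.82, 0.38, -0.43, -398.04], [-0.02, 0.77, 0.64, 635.71], [0.0, 0.0, 0.0, 1.0]] 387.28439438436465
{'fx': 341.0456294732092, 'fy': 341.0456294732092, 'cx': 321.10822452937833, 'cy': 193.53376816760363, 'dist_coeffs': array([-0.04668872,  0.        ,  0.        ,  0.        ,  0.        ]), 'T_tool_cam': array([[ 1.57746578e-04,  9.53403690e-01,  3.01697497e-01,
         8.41352843e+01],
       [ 9.99999878e-01, -9.25462346e-06, -4.93617509e-04,
         2.22630533e-01],
       [-4.67824657e-04,  3.01697538e-01, -9.53403575e-01,
        -1.64369839e+02],
       [ 0.00000000e+00,  0.00000000e+00,  0.00000000e+00,
         1.00000000e+00]])}
{'clock': 0.1, 'joint_pos': array([ 1.20719212e+00,  1.16455292e-01,  1.44219032e+00, -4.37252008e-05,
        1.58401195e+00, -3.78409540e-02]), 'qd': array([ 0.00042644, -0.00106365, -0.00056654,  0.00034617, -0.00027802,
       -0.00199192]), 'tau': array([ 1.86693906e-03, -7.22887516e+01, -6.23864150e+01,  7.82319624e-02,
        2.26851075e-02, -2.60534762e-05]), 'tcp_pos': array([216.00340663, 639.3118114 , 217.97241797]), 'orientation': array([-3.14052686e+00,  3.40333036e-06,  2.81582885e+00]), 'contact_force': array([0.8366904, 0.3446859, 0.0868721]), 'ft_torque': array([0.02528487, 0.0148811 , 0.03583925]), 'grasp_force': 0.0, 'finger_gap': 93.13912299178546}
```

View pics/top0.png

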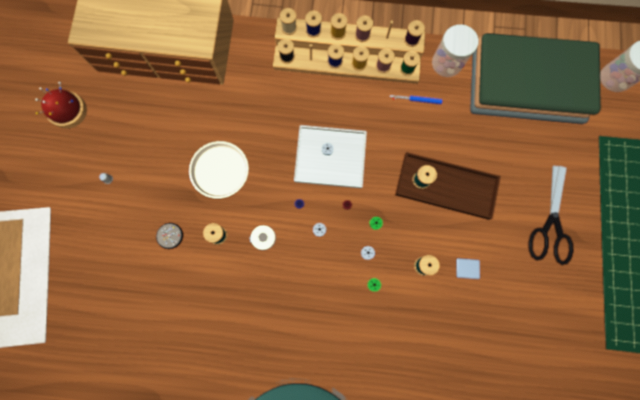

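View pics/scene0.png

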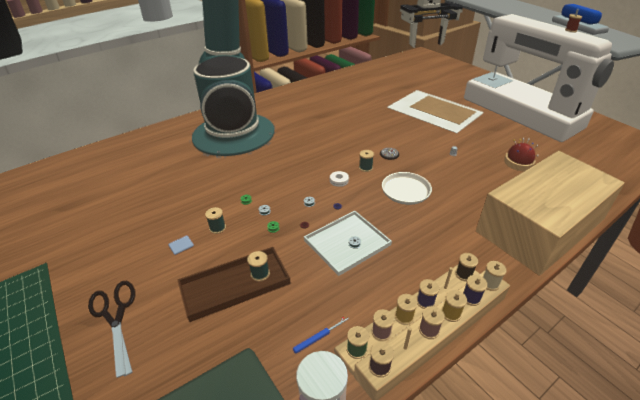

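The top view shows loose spools at (213,233) and (428,265), loose bobbins at (319,229) and (368,253), and the tape at (262,237). The dish is at (219,170), the tin at (331,156) with its bobbin at (327,149), and the tray at (447,186) with its spool at (427,175). The green look-alikes are at (376,222) and (374,285).

```bash
cat > m.py <<'E'
from h import *
im=cv2.imread('pics/top0.png'); hsv=cv2.cvtColor(im,cv2.COLOR_BGR2HSV).astype(int)
H,S,V=[hsv[...,i] for i in range(3)]
def blob(mask,seed,r):
    m=np.zeros(mask.shape,np.uint8); cv2.circle(m,seed,r,1,-1); m=(m&mask).astype(np.uint8)
    n,l,s,c=cv2.connectedComponentsWithStats(m); k=1+np.argmax(s[1:,4])
    cs,_=cv2.findContours((l==k).astype(np.uint8),cv2.RETR_EXTERNAL,cv2.CHAIN_APPROX_NONE)
    return max(cs,key=cv2.contourArea)
pale=(V>170)&(S<150)&(H<30); white=(S<90)&(V>110); 
for n,s,m,z,r in[('spA',(213,233),pale,50,14),('spB',(428,265),pale,50,14),('spS',(427,175),pale,54,14),('boA',(319,229),white,12,11),('boB',(368,253),white,12,11),('boS',(327,149),(V<215),15,8),('tape',(262,237),white,17,16),('dish',(219,170),white|(S<90)&(V>110),16,36)]:
    c=blob(m,s,r);(x,y),rad=cv2.minEnclosingCircle(c); 
    if len(c)>5: x,y=cv2.fitEllipse(c)[0]
    print(n,round(x,1),round(y,1),round(rad,1),at('top',[[x,y]],z)[0].round(1))
for n,s,m,z,r in[('tin',(331,156),white,13,50),('tray',(447,186),V<110,20,62)]:
    c=blob(m,s,r);b=cv2.boxPoints(cv2.minAreaRect(c)); w=at('top',b,z); print(n,b.round(0).tolist(),w.round(0).tolist(),w.mean(0).round(1),[np.linalg.norm(w[i]-w[i-1]).round() for i in (1,2)])
E
python3 m.py
```

```text
spA 212.1 232.3 10.0 [414.4 221.1  50. ]
spB 429.3 264.5 10.4 [ 396.2 -226.2   50. ]
spS 426.8 173.7 9.5 [ 584.6 -210.4   54. ]
boA 319.1 229.4 7.1 [448.7   2.9  12. ]
boB 367.4 252.5 7.4 [ 410.5 -104.5   12. ]
boS 327.0 149.4 6.4 [629.1   3.9  15. ]
tape 262.3 237.2 13.2 [418.5 121.6  17. ]
dish 218.2 169.4 30.4 [557.  237.6  16. ]
tin [[293.0, 182.0], [298.0, 124.0], [367.0, 130.0], [362.0, 188.0]] [[548.0, 71.0, 13.0], [682.0, 75.0, 13.0], [684.0, -82.0, 13.0], [550.0, -81.0, 13.0]] [615.9  -4.5  13. ] [np.float64(135.0), np.float64(157.0)]
tray [[394.0, 196.0], [405.0, 152.0], [502.0, 176.0], [491.0, 220.0]] [[538.0, -151.0, 20.0], [640.0, -169.0, 20.0], [606.0, -381.0, 20.0], [506.0, -359.0, 20.0]] [ 572.8 -265.    20. ] [np.float64(104.0), np.float64(214.0)]
```

step_arm(
  motion=[
    {"delta_pos": [16,-34,0],"roll": -0.104,"grip": 80},
    {"delta_pos": [16,-34,0],"roll": -0.104,"grip": 80},
    {"delta_pos": [16,-34,0],"roll": -0.104,"grip": 80},
    {"delta_pos": [16,-34,0],"roll": -0.104,"grip": 80},
    {"delta_pos": [16,-34,0],"roll": -0.104,"grip": 80},
    {"delta_pos": [16,-34,0],"roll": -0.104,"grip": 80},
    {"delta_pos": [16,-34,0],"roll": -0.104,"grip": 80},
    {"delta_pos": [16,-34,0],"roll": -0.104,"grip": 80},
    {"delta_pos": [16,-34,0],"roll": -0.104,"grip": 80},
    {"delta_pos": [16,-34,0],"roll": -0.104,"grip": 80},
    {"delta_pos": [16,-34,0],"roll": -0.104,"grip": 80},
    {"delta_pos": [16,-34,0],"roll": -0.104,"grip": 80},
  ],
)

```text
clock: 1.3
tcp_pos: [408.3, 230.0, 218.5]
orientation: [-3.142, -0.0, 1.564]
contact_force: [0.9, 1.0, 0.4]
finger_gap: 79.7
grasp_force: 0.0
```

step_arm(
  motion=[
    {"delta_pos": [2,-5,-8],"roll": 0,"grip": 80},
    {"delta_pos": [0,0,0],"roll": 0,"grip": 80},
    {"delta_pos": [0,0,0],"roll": 0,"grip": 80},
    {"delta_pos": [0,0,0],"roll": 0,"grip": 80},
  ],
)

```text
clock: 1.7
tcp_pos: [409.7, 227.4, 210.7]
orientation: [-3.141, -0.0, 1.57]
contact_force: [-0.0, 0.2, -0.8]
finger_gap: 80.1
grasp_force: 0.0
```

```bash
python3 - <<'E'
from h import *
s=env.sense(); print(s['tcp_pos'],s['orientation'],s['clock'],s['joint_pos'])
snap('wrist','w1.png')
E
```

```text
[409.67922097 227.42342604 210.72952092] [-3.14145217e+00 -1.36778292e-04  1.56987080e+00] 1.7 [ 4.52202968e-01 -3.44144917e-01  1.87611158e+00  1.84613417e-04
  1.60969242e+00  4.53135658e-01]
```

View pics/w1.png

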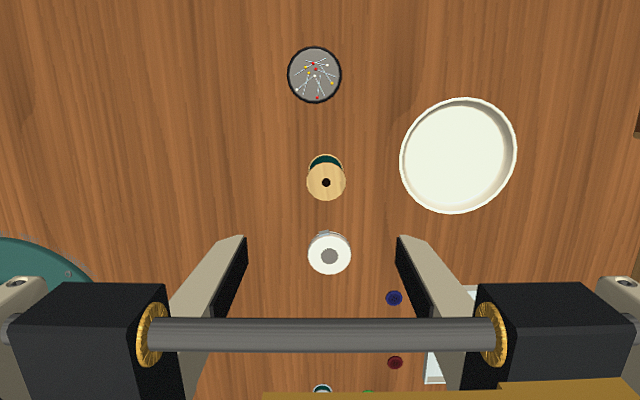

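The wrist view shows the spool top at (326,182) and the tape at (329,254), with its tab on the +y side (about (327,234)), clear of the pads. The dish is centred near (459,155).

```bash
cat > wm.py <<'E'
import sys
from h import *
def wcent(im,st,seed,rgn,z,kind):
    hsv=cv2.cvtColor(im,cv2.COLOR_RGB2HSV).astype(int);H,S,V=[hsv[...,i] for i in range(3)]
    m={'pale':(V>170)&(S>60)&(S<150)&(H<30),'white':(S<60)&(V>140),'bob':(S<60)&(V>80)}[kind]
    r=np.zeros(m.shape,np.uint8);cv2.circle(r,seed,rgn,1,-1);m=(r&m).astype(np.uint8)
    cs,_=cv2.findContours(m,cv2.RETR_EXTERNAL,cv2.CHAIN_APPROX_NONE);c=max(cs,key=cv2.contourArea)
    w=at('wrist',c.reshape(-1,2),z,st)[:,:2].astype(np.float32)
    (x,y),R=cv2.minEnclosingCircle(w); return round(x,1),round(y,1),round(R,1)
E
python3 - <<'E'
from wm import *
st=env.sense(); im=cv2.imread('pics/w1.png')[:,:,::-1].copy()
print(wcent(im,st,(326,182),28,50,'pale'),wcent(im,st,(329,255),28,17,'white'),wcent(im,st,(459,155),70,16,'white'))
E
```

```text
(415.4, 225.5, 23.5) (418.4, 127.1, 28.7) (557.6, 238.8, 64.4)
```

```bash
python3 - <<'E'
from h import *
st=env.sense()
print(at('wrist',[[326,182]],50,st).round(1),at('wrist',[[307,182],[345,182],[326,163],[326,200]],50,st).round(1),at('wrist',[[329,254]],17,st).round(1))
E
```

```text
[[415.1 221.4  50. ]] [[396.3 221.4  50. ]
 [433.9 221.3  50. ]
 [415.  240.5  50. ]
 [415.1 202.6  50. ]] [[419.4 124.9  17. ]]
```

step_arm(
  motion=[
    {"delta_pos": [5,-6,-8],"roll": 0,"grip": 70},
    {"delta_pos": [0,0,-30],"roll": 0,"grip": 70},
    {"delta_pos": [0,0,-35],"roll": 0,"grip": 70},
    {"delta_pos": [0,0,-35],"roll": 0,"grip": 70},
    {"delta_pos": [0,0,-35],"roll": 0,"grip": 70},
    {"delta_pos": [0,0,-25],"roll": 0,"grip": 70},
    {"delta_pos": [0,0,-15],"roll": 0,"grip": 70},
    {"delta_pos": [0,0,-5],"roll": 0,"grip": 70},
    {"delta_pos": [0,0,0],"roll": 0,"grip": 70},
    {"delta_pos": [0,0,0],"roll": 0,"grip": 70},
  ],
  force=12,
)

```text
clock: 2.75
tcp_pos: [415.7, 220.8, 23.9]
orientation: [3.14, -0.001, 1.568]
contact_force: [0.3, 0.0, 0.1]
finger_gap: 70.0
grasp_force: 0.0
```

step_arm(
  motion=[
    {"delta_pos": [0,0,0],"roll": 0,"grip": 30},
    {"delta_pos": [0,0,0],"roll": 0,"grip": 30},
    {"delta_pos": [0,0,0],"roll": 0,"grip": 30},
    {"delta_pos": [0,0,0],"roll": 0,"grip": 30},
    {"delta_pos": [0,0,0],"roll": 0,"grip": 30},
    {"delta_pos": [0,0,0],"roll": 0,"grip": 30},
    {"delta_pos": [0,0,0],"roll": 0,"grip": 30},
    {"delta_pos": [0,0,0],"roll": 0,"grip": 30},
  ],
)

```text
clock: 3.55
tcp_pos: [415.1, 220.5, 22.8]
orientation: [3.141, -0.0, 1.568]
contact_force: [-1.0, -0.5, 4.3]
finger_gap: 39.8
grasp_force: 12.0
```

step_arm(
  motion=[
    {"delta_pos": [0,0,15],"roll": 0,"grip": 30},
    {"delta_pos": [0,0,35],"roll": 0,"grip": 30},
    {"delta_pos": [5,-20,40],"roll": 0,"grip": 30},
    {"delta_pos": [10,-40,0],"roll": 0,"grip": 30},
    {"delta_pos": [10,-40,0],"roll": 0,"grip": 30},
    {"delta_pos": [10,-40,0],"roll": 0,"grip": 30},
    {"delta_pos": [10,-40,0],"roll": 0,"grip": 30},
    {"delta_pos": [10,-40,0],"roll": 0,"grip": 30},
    {"delta_pos": [10,-40,0],"roll": 0,"grip": 30},
    {"delta_pos": [10,-40,0],"roll": 0,"grip": 30},
    {"delta_pos": [10,-40,0],"roll": 0,"grip": 30},
    {"delta_pos": [10,-40,0],"roll": 0,"grip": 30},
  ],
)

```text
clock: 4.75
tcp_pos: [510.2, -161.4, 113.7]
orientation: [3.141, 0.0, 1.568]
contact_force: [0.0, 0.9, 0.0]
finger_gap: 39.5
grasp_force: 12.0
```

step_arm(
  motion=[
    {"delta_pos": [13,-40,0],"roll": 0,"grip": 30},
    {"delta_pos": [13,-40,0],"roll": 0,"grip": 30},
    {"delta_pos": [13,-40,0],"roll": 0,"grip": 30},
    {"delta_pos": [14,-30,0],"roll": 0,"grip": 30},
    {"delta_pos": [0,-20,0],"roll": 0,"grip": 30},
    {"delta_pos": [0,0,0],"roll": 0,"grip": 30},
    {"delta_pos": [0,0,0],"roll": 0,"grip": 30},
  ],
)

```text
clock: 5.45
tcp_pos: [562.6, -329.1, 112.9]
orientation: [-3.141, -0.0, 1.567]
contact_force: [0.6, 0.2, 0.2]
finger_gap: 40.0
grasp_force: 12.0
```

```bash
python3 - <<'E'
from h import *
s=env.sense(); print(s['tcp_pos'],s['orientation'],s['finger_gap'])
snap('wrist','w2.png')
E
```

```text
[ 562.62429781 -329.12578364  112.90664381] [-3.14132972e+00 -3.88199985e-04  1.56737109e+00] 40.03196201754365
```

View pics/w2.png

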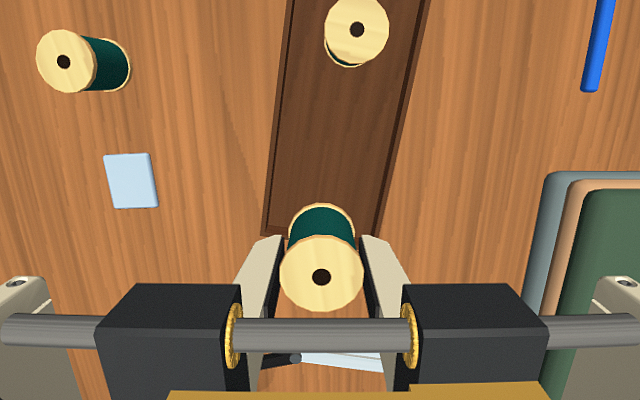

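The held spool is upright at (321,275). The tray's near-left corner is at about (263,235), its right wall runs from (430,0) to (383,230), and the stored spool is at (357,30).

```bash
python3 - <<'E'
from h import *
st=env.sense()
print(at('wrist',[[263,235],[291,0],[430,0],[383,230]],20,st).round(1),at('wrist',[[357,30]],54,st).round(1),at('wrist',[[63,61]],50,st).round(1))
E
```

```text
[[ 515.2 -361.    20. ]
 [ 543.1 -187.2   20. ]
 [ 638.  -186.9   20. ]
 [ 614.  -356.8   20. ]] [[ 585.2 -211.3   54. ]] [[ 397.4 -226.    50. ]]
```

step_arm(
  motion=[
    {"delta_pos": [4,0,-25],"roll": 0,"grip": 30},
    {"delta_pos": [0,0,-25],"roll": 0,"grip": 30},
    {"delta_pos": [0,0,-20],"roll": 0,"grip": 30},
    {"delta_pos": [0,0,-10],"roll": 0,"grip": 30},
    {"delta_pos": [0,0,-4],"roll": 0,"grip": 30},
    {"delta_pos": [0,0,-1],"roll": 0,"grip": 30},
    {"delta_pos": [0,0,0],"roll": 0,"grip": 30},
    {"delta_pos": [0,0,0],"roll": 0,"grip": 30},
  ],
)

```text
clock: 6.3
tcp_pos: [567.5, -329.7, 28.7]
orientation: [3.14, 0.001, 1.568]
contact_force: [0.7, 0.5, -0.6]
finger_gap: 39.2
grasp_force: 12.0
```

step_arm(
  motion=[
    {"delta_pos": [0,0,-1],"roll": 0,"grip": 30},
    {"delta_pos": [0,0,0],"roll": 0,"grip": 30},
    {"delta_pos": [0,0,0],"roll": 0,"grip": 30},
  ],
)

```text
clock: 6.6
tcp_pos: [567.1, -329.6, 26.9]
orientation: [3.141, 0.0, 1.568]
contact_force: [0.0, -0.2, 0.5]
finger_gap: 39.9
grasp_force: 12.0
```

step_arm(
  motion=[
    {"delta_pos": [0,0,0],"roll": 0,"grip": 66},
    {"delta_pos": [0,0,0],"roll": 0,"grip": 66},
    {"delta_pos": [0,0,0],"roll": 0,"grip": 66},
    {"delta_pos": [0,0,0],"roll": 0,"grip": 66},
    {"delta_pos": [0,0,20],"roll": 0,"grip": 66},
    {"delta_pos": [0,0,30],"roll": 0,"grip": 70},
    {"delta_pos": [-20,14,40],"roll": 0,"grip": 70},
    {"delta_pos": [-40,25,0],"roll": 0,"grip": 70},
    {"delta_pos": [-40,25,0],"roll": 0,"grip": 70},
    {"delta_pos": [-40,25,0],"roll": 0,"grip": 70},
    {"delta_pos": [-30,15,0],"roll": 0,"grip": 70},
    {"delta_pos": [0,0,0],"roll": 0,"grip": 70},
  ],
)

```text
clock: 7.8
tcp_pos: [394.9, -224.2, 117.1]
orientation: [3.14, 0.001, 1.568]
contact_force: [0.2, 0.2, -0.8]
finger_gap: 70.0
grasp_force: 0.0
```

step_arm(
  motion=[
    {"delta_pos": [0,0,0],"roll": 0,"grip": 70},
    {"delta_pos": [0,0,0],"roll": 0,"grip": 70},
  ],
)

```text
clock: 8.0
tcp_pos: [397.7, -225.9, 116.8]
orientation: [3.141, 0.0, 1.568]
contact_force: [-0.1, -0.5, -0.1]
finger_gap: 70.2
grasp_force: 0.0
```

step_arm(
  motion=[
    {"delta_pos": [-1,0,-30],"roll": 0,"grip": 70},
    {"delta_pos": [0,0,-30],"roll": 0,"grip": 70},
    {"delta_pos": [0,0,-20],"roll": 0,"grip": 70},
    {"delta_pos": [0,0,-14],"roll": 0,"grip": 70},
    {"delta_pos": [0,0,0],"roll": 0,"grip": 70},
    {"delta_pos": [0,0,0],"roll": 0,"grip": 30},
    {"delta_pos": [0,0,0],"roll": 0,"grip": 30},
    {"delta_pos": [0,0,0],"roll": 0,"grip": 30},
    {"delta_pos": [0,0,0],"roll": 0,"grip": 30},
    {"delta_pos": [0,0,0],"roll": 0,"grip": 30},
    {"delta_pos": [0,0,0],"roll": 0,"grip": 30},
    {"delta_pos": [0,0,0],"roll": 0,"grip": 30},
  ],
)

```text
clock: 9.2
tcp_pos: [396.3, -225.7, 23.2]
orientation: [3.141, 0.0, 1.568]
contact_force: [-1.8, 0.5, 6.0]
finger_gap: 39.6
grasp_force: 12.0
```

step_arm(
  motion=[
    {"delta_pos": [0,0,20],"roll": 0,"grip": 30},
    {"delta_pos": [0,0,30],"roll": 0,"grip": 30},
    {"delta_pos": [20,-20,35],"roll": 0,"grip": 30},
    {"delta_pos": [40,-24,0],"roll": 0,"grip": 30},
    {"delta_pos": [40,0,0],"roll": 0,"grip": 30},
    {"delta_pos": [40,0,0],"roll": 0,"grip": 30},
    {"delta_pos": [40,0,0],"roll": 0,"grip": 30},
    {"delta_pos": [0,0,0],"roll": 0,"grip": 30},
    {"delta_pos": [0,0,0],"roll": 0,"grip": 30},
    {"delta_pos": [0,0,0],"roll": 0,"grip": 30},
  ],
)

```text
clock: 10.2
tcp_pos: [575.3, -269.5, 107.5]
orientation: [-3.141, -0.0, 1.568]
contact_force: [0.6, -0.1, -0.5]
finger_gap: 39.7
grasp_force: 12.0
```

```bash
python3 - <<'E'
from h import *
s=env.sense(); print(s['tcp_pos'],s['finger_gap'])
snap('wrist','w3.png')
E
```

```text
[ 575.31605813 -269.48082992  107.47273337] 39.72873044426314
```

View pics/w3.png

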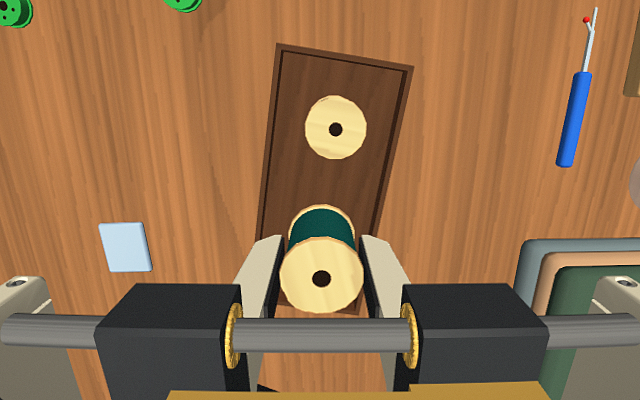

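The stored spool is at (335,129). The held spool at (321,278) sits over the middle of the tray, so I'm lowering it.

step_arm(
  motion=[
    {"delta_pos": [1,0,-25],"roll": 0,"grip": 30},
    {"delta_pos": [0,0,-25],"roll": 0,"grip": 30},
    {"delta_pos": [0,0,-18],"roll": 0,"grip": 30},
    {"delta_pos": [0,0,-10],"roll": 0,"grip": 30},
    {"delta_pos": [0,0,-2],"roll": 0,"grip": 30},
    {"delta_pos": [0,0,0],"roll": 0,"grip": 30},
    {"delta_pos": [0,0,0],"roll": 0,"grip": 30},
    {"delta_pos": [0,0,0],"roll": 0,"grip": 30},
  ],
)

```text
clock: 11.05
tcp_pos: [577.4, -269.7, 28.5]
orientation: [3.141, 0.0, 1.568]
contact_force: [1.1, 0.1, -0.0]
finger_gap: 39.7
grasp_force: 12.0
```

step_arm(
  motion=[
    {"delta_pos": [0,0,-1.5],"roll": 0,"grip": 30},
    {"delta_pos": [0,0,0],"roll": 0,"grip": 30},
    {"delta_pos": [0,0,0],"roll": 0,"grip": 66},
    {"delta_pos": [0,0,0],"roll": 0,"grip": 66},
    {"delta_pos": [0,0,0],"roll": 0,"grip": 66},
    {"delta_pos": [0,0,0],"roll": 0,"grip": 66},
    {"delta_pos": [0,0,20],"roll": 0,"grip": 66},
    {"delta_pos": [0,0,30],"roll": 0,"grip": 60},
    {"delta_pos": [0,0,35],"roll": 0,"grip": 50},
    {"delta_pos": [-40,22,0],"roll": -0.14,"grip": 42},
    {"delta_pos": [-40,22,0],"roll": -0.14,"grip": 42},
    {"delta_pos": [-40,22,0],"roll": -0.14,"grip": 42},
  ],
)

```text
clock: 12.25
tcp_pos: [455.7, -202.8, 110.8]
orientation: [-3.141, -0.0, 1.142]
contact_force: [-0.9, -0.1, 2.3]
finger_gap: 42.3
grasp_force: 0.0
```

step_arm(
  motion=[
    {"delta_pos": [-40,22,0],"roll": -0.14,"grip": 42},
    {"delta_pos": [-30,22,0],"roll": -0.14,"grip": 42},
    {"delta_pos": [-19,13,0],"roll": -0.07,"grip": 42},
    {"delta_pos": [0,0,0],"roll": 0,"grip": 42},
    {"delta_pos": [0,0,0],"roll": 0,"grip": 42},
    {"delta_pos": [0,0,0],"roll": 0,"grip": 42},
  ],
)

```text
clock: 12.85
tcp_pos: [368.6, -146.9, 111.3]
orientation: [3.141, -0.0, 0.799]
contact_force: [-0.6, -0.1, -0.0]
finger_gap: 42.4
grasp_force: 0.0
```

```bash
python3 - <<'E'
from h import *
s=env.sense(); print(s['tcp_pos'],s['orientation'],s['joint_pos'])
snap('wrist','w4.png')
p=at('wrist',[[320,200]],12,s);print(p)
E
```

```text
[ 368.57332116 -146.863067    111.26950602] [ 3.14143053e+00 -1.37039131e-05  7.98775120e-01] [-4.43466809e-01 -4.89488742e-01  2.13862100e+00 -3.94640708e-05
  1.49230252e+00  3.28557490e-01]
[[ 365.41246406 -149.19369153   12.        ]]
```

View pics/w4.png

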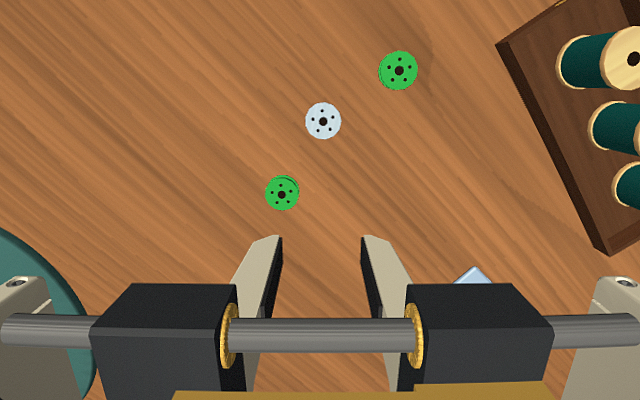

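Bobbin B is at (323,121), with greens at (399,70) and (282,193), both clear of the finger paths. All three spools in the tray at right are upright.

```bash
python3 - <<'E'
from wm import *
st=env.sense(); im=cv2.imread('pics/w4.png')[:,:,::-1].copy()
print(at('wrist',[[323,120.5]],12,st).round(1), wcent(im,st,(323,121),23,12,'bob'))
E
```

```text
[[ 411.5 -105.1   12. ]] (411.3, -105.0, 14.0)
```

step_arm(
  motion=[
    {"delta_pos": [25,25,0],"roll": 0,"grip": 42},
    {"delta_pos": [18,17,-10],"roll": 0,"grip": 42},
    {"delta_pos": [0,0,-30],"roll": 0,"grip": 42},
    {"delta_pos": [0,0,-30],"roll": 0,"grip": 42},
    {"delta_pos": [0,0,-20],"roll": 0,"grip": 42},
    {"delta_pos": [0,0,-11],"roll": 0,"grip": 42},
    {"delta_pos": [0,0,-5],"roll": 0,"grip": 42},
    {"delta_pos": [0,0,0],"roll": 0,"grip": 42},
    {"delta_pos": [0,0,0],"roll": 0,"grip": 42},
  ],
  force=10,
)

```text
clock: 13.8
tcp_pos: [411.6, -104.8, 6.1]
orientation: [3.141, -0.0, 0.798]
contact_force: [-0.2, -0.4, -0.2]
finger_gap: 42.1
grasp_force: 0.0
```

step_arm(
  motion=[
    {"delta_pos": [0,0,0],"roll": 0,"grip": 20},
    {"delta_pos": [0,0,0],"roll": 0,"grip": 20},
    {"delta_pos": [0,0,0],"roll": 0,"grip": 20},
    {"delta_pos": [0,0,0],"roll": 0,"grip": 20},
    {"delta_pos": [0,0,0],"roll": 0,"grip": 20},
    {"delta_pos": [0,0,0],"roll": 0,"grip": 20},
  ],
)

```text
clock: 14.4
tcp_pos: [411.4, -104.6, 5.7]
orientation: [3.141, -0.0, 0.798]
contact_force: [-0.2, 0.3, 6.0]
finger_gap: 27.6
grasp_force: 10.0
```

step_arm(
  motion=[
    {"delta_pos": [0,0,10],"roll": 0,"grip": 20},
    {"delta_pos": [0,0,30],"roll": 0,"grip": 20},
    {"delta_pos": [0,0,40],"roll": 0,"grip": 20},
    {"delta_pos": [35,10,0],"roll": 0.13,"grip": 20},
    {"delta_pos": [35,10,0],"roll": 0.13,"grip": 20},
    {"delta_pos": [35,10,0],"roll": 0.13,"grip": 20},
    {"delta_pos": [35,10,0],"roll": 0.13,"grip": 20},
    {"delta_pos": [35,10,0],"roll": 0.13,"grip": 20},
    {"delta_pos": [25,7,0],"roll": 0.12,"grip": 20},
    {"delta_pos": [0,0,0],"roll": 0,"grip": 20},
    {"delta_pos": [0,0,0],"roll": 0,"grip": 20},
    {"delta_pos": [0,0,0],"roll": 0,"grip": 20},
  ],
)

```text
clock: 15.6
tcp_pos: [610.3, -47.7, 85.4]
orientation: [-3.141, 0.0, 1.566]
contact_force: [0.3, 0.7, 0.4]
finger_gap: 27.5
grasp_force: 10.0
```

```bash
python3 - <<'E'
from h import *
s=env.sense(); print(s['tcp_pos'],s['finger_gap'])
snap('wrist','w5.png')
E
```

```text
[610.31123338 -47.71611921  85.35490625] 27.534491538602932
```

View pics/w5.png

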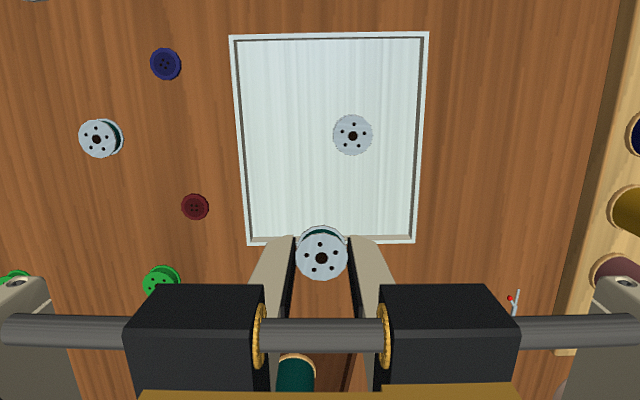

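```bash
python3 - <<'E'
from h import *
st=env.sense()
print(at('wrist',[[230,36],[428,33],[414,241],[247,244]],13,st).round(1),at('wrist',[[353,134]],15,st).round(1),at('wrist',[[98.5,139]],12,st).round(1),at('wrist',[[321,257]],90,st).round(1))
E
```

```text
[[552.8  68.5  13. ]
 [680.1  69.9  13. ]
 [681.8 -76.4  13. ]
 [553.9 -78.3  13. ]] [[632.9   5.3  15. ]] [[452.8   3.1  12. ]] [[610.7 -48.5  90. ]]
```

The stored bobbin is at (353,134) and the tin's corners are at (230,36) and (414,241). The held bobbin at (321,257) is inside the near part of the tin, level and clear.

step_arm(
  motion=[
    {"delta_pos": [2,0,-25],"roll": 0,"grip": 20},
    {"delta_pos": [0,0,-25],"roll": 0,"grip": 20},
    {"delta_pos": [0,0,-15],"roll": 0,"grip": 20},
    {"delta_pos": [0,0,-8],"roll": 0,"grip": 20},
    {"delta_pos": [0,0,-2],"roll": 0,"grip": 20},
    {"delta_pos": [0,0,0],"roll": 0,"grip": 20},
    {"delta_pos": [0,0,0],"roll": 0,"grip": 20},
    {"delta_pos": [0,0,0],"roll": 0,"grip": 20},
  ],
)

```text
clock: 16.45
tcp_pos: [613.5, -47.5, 11.1]
orientation: [3.14, 0.0, 1.568]
contact_force: [-0.1, 0.2, -0.1]
finger_gap: 27.1
grasp_force: 10.0
```

step_arm(
  motion=[
    {"delta_pos": [0,0,-2],"roll": 0,"grip": 20},
    {"delta_pos": [0,0,0],"roll": 0,"grip": 20},
    {"delta_pos": [0,0,0],"roll": 0,"grip": 40},
    {"delta_pos": [0,0,0],"roll": 0,"grip": 40},
    {"delta_pos": [0,0,0],"roll": 0,"grip": 40},
    {"delta_pos": [0,0,15],"roll": 0,"grip": 40},
    {"delta_pos": [0,0,30],"roll": 0,"grip": 45},
    {"delta_pos": [-40,12,30],"roll": 0,"grip": 45},
    {"delta_pos": [-40,13,0],"roll": 0,"grip": 45},
    {"delta_pos": [-40,13,0],"roll": 0,"grip": 45},
    {"delta_pos": [-40,12,0],"roll": 0,"grip": 45},
    {"delta_pos": [0,0,0],"roll": 0,"grip": 45},
  ],
)

```text
clock: 17.65
tcp_pos: [451.3, 3.1, 83.6]
orientation: [3.14, -0.0, 1.569]
contact_force: [0.9, 0.1, 0.1]
finger_gap: 45.4
grasp_force: 0.0
```

step_arm(
  motion=[
    {"delta_pos": [0,0,0],"roll": 0,"grip": 45},
    {"delta_pos": [0,0,0],"roll": 0,"grip": 45},
  ],
)

```text
clock: 17.85
tcp_pos: [455.0, 2.0, 83.2]
orientation: [3.14, 0.0, 1.568]
contact_force: [0.3, -0.0, -0.9]
finger_gap: 44.9
grasp_force: 0.0
```

```bash
python3 - <<'E'
from wm import *
st=env.sense(); print(st['tcp_pos'])
im=snap('wrist','w6.png')
o,_=ray('wrist',[[320,200]],st)
from scipy.optimize import fsolve
p=fsolve(lambda q:at('wrist',[q],12,st)[0,:2]-[451,3],[320,250]); print(p)
for r in(30,38):
  print(wcent(im,st,tuple(int(v) for v in p),r,12,'bob'))
E
```

```text
[455.00392342   1.9867068   83.16678922]
[314.83510267 205.52491979]
(449.6, 5.5, 15.1)
(449.6, 5.5, 15.1)
```

step_arm(
  motion=[
    {"delta_pos": [-5,2,-25],"roll": 0,"grip": 45},
    {"delta_pos": [0,0,-25],"roll": 0,"grip": 45},
    {"delta_pos": [0,0,-15],"roll": 0,"grip": 45},
    {"delta_pos": [0,0,-9],"roll": 0,"grip": 45},
    {"delta_pos": [0,0,-4],"roll": 0,"grip": 45},
    {"delta_pos": [0,0,0],"roll": 0,"grip": 45},
    {"delta_pos": [0,0,0],"roll": 0,"grip": 20},
    {"delta_pos": [0,0,0],"roll": 0,"grip": 20},
    {"delta_pos": [0,0,0],"roll": 0,"grip": 20},
    {"delta_pos": [0,0,0],"roll": 0,"grip": 20},
    {"delta_pos": [0,0,0],"roll": 0,"grip": 20},
    {"delta_pos": [0,0,0],"roll": 0,"grip": 20},
  ],
)

```text
clock: 19.1
tcp_pos: [449.5, 4.2, 4.9]
orientation: [3.141, 0.0, 1.568]
contact_force: [-0.3, 0.1, 5.4]
finger_gap: 27.6
grasp_force: 10.0
```

step_arm(
  motion=[
    {"delta_pos": [0,0,10],"roll": 0,"grip": 20},
    {"delta_pos": [0,0,30],"roll": 0,"grip": 20},
    {"delta_pos": [0,10,30],"roll": 0,"grip": 20},
    {"delta_pos": [40,10,0],"roll": 0,"grip": 20},
    {"delta_pos": [40,10,0],"roll": 0,"grip": 20},
    {"delta_pos": [40,8,0],"roll": 0,"grip": 20},
    {"delta_pos": [40,0,0],"roll": 0,"grip": 20},
    {"delta_pos": [0,0,0],"roll": 0,"grip": 20},
    {"delta_pos": [0,0,0],"roll": 0,"grip": 20},
    {"delta_pos": [0,0,-25],"roll": 0,"grip": 20},
    {"delta_pos": [0,0,0],"roll": 0,"grip": 20},
    {"delta_pos": [0,0,0],"roll": 0,"grip": 20},
  ],
)

```text
clock: 20.3
tcp_pos: [608.4, 42.1, 50.0]
orientation: [-3.141, -0.0, 1.568]
contact_force: [-0.6, -1.0, 0.4]
finger_gap: 27.4
grasp_force: 10.0
```

Target TCP z is about 8.

step_arm(
  motion=[
    {"delta_pos": [0,0,-20],"roll": 0,"grip": 20},
    {"delta_pos": [0,0,-14],"roll": 0,"grip": 20},
    {"delta_pos": [0,0,-5],"roll": 0,"grip": 20},
    {"delta_pos": [0,0,0],"roll": 0,"grip": 20},
    {"delta_pos": [0,0,0],"roll": 0,"grip": 20},
    {"delta_pos": [0,0,0],"roll": 0,"grip": 20},
  ],
)

```text
clock: 20.9
tcp_pos: [609.6, 42.2, 11.2]
orientation: [3.141, -0.0, 1.568]
contact_force: [-0.5, -0.5, -0.4]
finger_gap: 27.6
grasp_force: 10.0
```

step_arm(
  motion=[
    {"delta_pos": [0,0,-2.5],"roll": 0,"grip": 20},
    {"delta_pos": [0,0,0],"roll": 0,"grip": 20},
    {"delta_pos": [0,0,0],"roll": 0,"grip": 40},
    {"delta_pos": [0,0,0],"roll": 0,"grip": 40},
    {"delta_pos": [0,0,0],"roll": 0,"grip": 40},
    {"delta_pos": [0,0,15],"roll": 0,"grip": 40},
    {"delta_pos": [0,0,30],"roll": 0,"grip": 50},
    {"delta_pos": [-40,16,40],"roll": 0,"grip": 70},
    {"delta_pos": [-40,16,0],"roll": 0,"grip": 76},
    {"delta_pos": [-40,16,0],"roll": 0,"grip": 76},
    {"delta_pos": [-40,16,0],"roll": 0,"grip": 76},
    {"delta_pos": [-31,16,0],"roll": 0,"grip": 76},
  ],
)

```text
clock: 22.1
tcp_pos: [422.4, 120.1, 87.8]
orientation: [3.141, -0.0, 1.568]
contact_force: [0.4, 0.1, 0.6]
finger_gap: 75.8
grasp_force: 0.0
```

step_arm(
  motion=[
    {"delta_pos": [0,0,0],"roll": 0,"grip": 76},
    {"delta_pos": [0,0,0],"roll": 0,"grip": 76},
    {"delta_pos": [0,0,0],"roll": 0,"grip": 76},
  ],
)

```text
clock: 22.4
tcp_pos: [424.9, 119.6, 87.6]
orientation: [3.141, -0.0, 1.568]
contact_force: [0.4, 0.1, 0.4]
finger_gap: 75.9
grasp_force: 0.0
```

```bash
python3 - <<'E'
from wm import *
st=env.sense(); print(st['tcp_pos'])
im=snap('wrist','w7.png')
E
```

```text
[424.87671663 119.57766838  87.56754582]
```

View pics/w7.png

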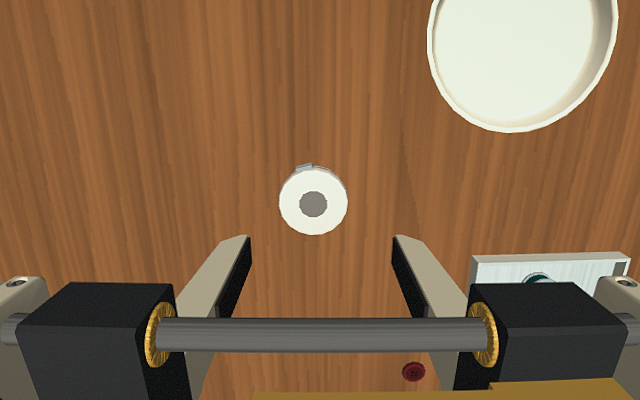

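The tape is at (313.5,201), with its tab at the top edge near (305,167).

```bash
python3 - <<'E'
from wm import *
st=env.sense()
print(at('wrist',[[313.5,201]],17,st).round(1))
E
```

```text
[[419.9 124.3  17. ]]
```

Move (-5, +4.5), down to z≈6.

step_arm(
  motion=[
    {"delta_pos": [-5,4.5,-25],"roll": 0,"grip": 76},
    {"delta_pos": [0,0,-25],"roll": 0,"grip": 76},
    {"delta_pos": [0,0,-18],"roll": 0,"grip": 76},
    {"delta_pos": [0,0,-10],"roll": 0,"grip": 76},
    {"delta_pos": [0,0,-4],"roll": 0,"grip": 76},
    {"delta_pos": [0,0,0],"roll": 0,"grip": 76},
    {"delta_pos": [0,0,0],"roll": 0,"grip": 45},
    {"delta_pos": [0,0,0],"roll": 0,"grip": 45},
    {"delta_pos": [0,0,0],"roll": 0,"grip": 45},
    {"delta_pos": [0,0,0],"roll": 0,"grip": 45},
    {"delta_pos": [0,0,0],"roll": 0,"grip": 45},
    {"delta_pos": [0,0,0],"roll": 0,"grip": 45},
  ],
  force=14,
)

```text
clock: 23.65
tcp_pos: [419.4, 124.3, 5.3]
orientation: [3.141, -0.0, 1.568]
contact_force: [-0.2, -0.9, 5.3]
finger_gap: 51.2
grasp_force: 14.0
```

step_arm(
  motion=[
    {"delta_pos": [0,0,10],"roll": 0,"grip": 45},
    {"delta_pos": [0,0,30],"roll": 0,"grip": 45},
    {"delta_pos": [18,14,20],"roll": 0,"grip": 45},
    {"delta_pos": [30,25,0],"roll": 0,"grip": 45},
    {"delta_pos": [30,25,0],"roll": 0,"grip": 45},
    {"delta_pos": [30,25,0],"roll": 0,"grip": 45},
    {"delta_pos": [30,25,0],"roll": 0,"grip": 45},
    {"delta_pos": [0,0,0],"roll": 0,"grip": 45},
    {"delta_pos": [0,0,0],"roll": 0,"grip": 45},
    {"delta_pos": [0,0,-25],"roll": 0,"grip": 45},
    {"delta_pos": [0,0,-20],"roll": 0,"grip": 45},
    {"delta_pos": [0,0,0],"roll": 0,"grip": 45},
  ],
)

```text
clock: 24.85
tcp_pos: [555.2, 237.2, 17.7]
orientation: [-3.138, 0.001, 1.567]
contact_force: [-0.2, -0.2, -0.4]
finger_gap: 51.4
grasp_force: 14.0
```

step_arm(
  motion=[
    {"delta_pos": [0,0,-8],"roll": 0,"grip": 45},
    {"delta_pos": [0,0,0],"roll": 0,"grip": 45},
    {"delta_pos": [0,0,0],"roll": 0,"grip": 45},
  ],
)

```text
clock: 25.15
tcp_pos: [557.4, 238.3, 12.8]
orientation: [3.141, -0.0, 1.568]
contact_force: [0.2, 0.6, -0.7]
finger_gap: 51.5
grasp_force: 14.0
```

step_arm(
  motion=[
    {"delta_pos": [0,0,-3],"roll": 0,"grip": 45},
    {"delta_pos": [0,0,0],"roll": 0,"grip": 45},
    {"delta_pos": [0,0,0],"roll": 0,"grip": 45},
  ],
)

```text
clock: 25.45
tcp_pos: [557.5, 238.4, 9.3]
orientation: [3.141, -0.0, 1.568]
contact_force: [1.8, -0.3, 2.3]
finger_gap: 51.8
grasp_force: 14.0
```

step_arm(
  motion=[
    {"delta_pos": [0,0,0],"roll": 0,"grip": 60},
    {"delta_pos": [0,0,0],"roll": 0,"grip": 60},
    {"delta_pos": [0,0,0],"roll": 0,"grip": 60},
    {"delta_pos": [0,0,0],"roll": 0,"grip": 60},
    {"delta_pos": [0,0,15],"roll": 0,"grip": 60},
    {"delta_pos": [0,0,30],"roll": 0,"grip": 60},
    {"delta_pos": [0,0,40],"roll": 0,"grip": 60},
    {"delta_pos": [-30,30,40],"roll": 0,"grip": 60},
    {"delta_pos": [-30,35,30],"roll": 0,"grip": 60},
    {"delta_pos": [-30,35,0],"roll": 0,"grip": 60},
    {"delta_pos": [-30,35,0],"roll": 0,"grip": 60},
    {"delta_pos": [-30,35,0],"roll": 0,"grip": 60},
  ],
)

```text
clock: 26.65
tcp_pos: [412.8, 402.0, 157.1]
orientation: [3.14, -0.001, 1.568]
contact_force: [0.1, -0.3, -0.5]
finger_gap: 60.1
grasp_force: 0.0
```

step_arm(
  motion=[
    {"delta_pos": [-20,35,0],"roll": 0,"grip": 60},
    {"delta_pos": [0,0,0],"roll": 0,"grip": 60},
    {"delta_pos": [0,0,0],"roll": 0,"grip": 60},
  ],
)

```text
clock: 26.95
tcp_pos: [393.8, 436.2, 156.3]
orientation: [3.141, -0.0, 1.57]
contact_force: [0.9, 0.3, 0.6]
finger_gap: 60.0
grasp_force: 0.0
```

```bash
python3 - <<'E'
from h import *
a=env.get_image('top')[110:310,160:520]; b=env.get_image('scene')[150:330,160:480]
a=cv2.resize(a,(540,300),interpolation=cv2.INTER_CUBIC); b=cv2.resize(b,(530,298),interpolation=cv2.INTER_CUBIC)
o=np.zeros((600,540,3),np.uint8);o[:300]=a;o[300:598,:530]=b
cv2.imwrite('pics/f.png',o[:,:,::-1])
E
```

```text
(no output)
```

View pics/f.png

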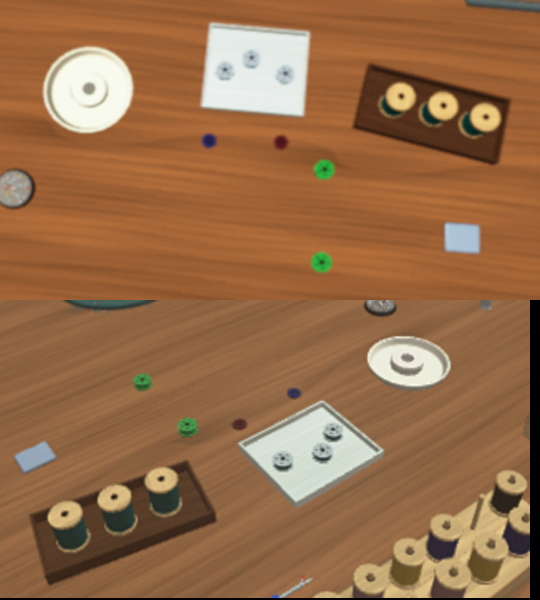

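The final view shows three spools upright in the tray (top half: (399,97), (440,105), (485,118)). Three bobbins lie flat in the tin ((225,70), (251,58), (285,74)), and the tape is centred in the dish at (89,89).

```bash
python3 -c "
from rig import env
print(env.sign_off())"
```

```text
the job is handed in; nothing more can be done
None
```

I handed the job in at about 27 s: the last camera views show both spools upright in the tray, both bobbins flat in the tin and the tape measure flat in the dish, with the stored pieces and green look-alikes untouched; no verdict was returned.

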